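Seat a guide roller in the V-block of the run-out gauge

TASK

Take the guide roller with the long journal out of the rack, lay that journal in the V-block of the run-out gauge and push it in under the spring hold-down until it is fully home: down on both flanks of the V, its end face against the back stop. The hold-down drags before you get there and the stop is set at a different place for each batch, so keep going until you feel it, then lean on it with a steady push of about 10 N for half a second (the stop must never take more than 18 N). Let go so that the roller stays home, and leave the spare roller, the indicator stand and the tape dispenser alone.

Things in the scene. Friction and masses are not known exactly. Their poses are not given: they have to be found in the camera images.
- roller_center (a point): Guide roller to seat (about 0.2 kg): black rubber sleeve, diameter 30, 40 long, on a steel shaft of diameter 20 that sticks out 12 at one end and, as the long journal, 126 at the other. This point: sleeve's centre, on the axis; x axis along the shaft towards the end of the long journal. Starts level, 46 above the bench, in the rack; grip the sleeve, across, from above.
- roller_nose (a point): Centre of the end face of the roller's long journal, 146 from roller_center along its x axis. The last 6 of the journal taper to a face of diameter 14, as a lead-in.
- spare_roller_center (a point): Sleeve centre of the spare roller in the rack's other notches; the same but for its journal, only 62 long. Not to be moved.
- roller_rack: Fixed wooden rack, board 124 (x, from -40 to 84) by 200 (y) by 10; origin under it. Notched plates, up to 44 high, carry the shafts at x = -26 and x = 68; the sleeves hang free at x = 0, y = -48 and +48, either roller in either place, journals to +x.
- run_out_gauge: Fixed gauge, origin under its base plate (220 along x, 110 wide, 16 thick). On it: the V-block (x -78 to 14, 50 wide, top at 62), the hold-down, and a bracket (x 55 to 77, up to 90) for the back stop. V along x, mouth to -x.
- v_mouth (a point): Where the axis of a seated journal crosses the V-block's front face, 64 above the bench; x axis level, along the V, in towards the back stop; z up. The 90 degree V is 92 long, open on top and at the mouth, 24 wide at the top 2 below this point, its bottom 14 below. Flanks relieved by 1 between 28 and 68 in. Lay the journal in with its end 10 to 35 in, then push along x.
- flank_left: The V's ground flank on the +y side (origin and axes as run_out_gauge).
- flank_right: The V's ground flank on the -y side (origin and axes as run_out_gauge). Back stop, not measured: a rigid flat steel anvil, diameter 15, on the V's axis, on an adjustable spindle; its face is set anywhere from 92 to 116 in from v_mouth. Find it by feel (or sight).
- hold_down (a joint): Sprung arm across the V, pivoted on a post on the +y side (47 from the V; all within 38 above v_mouth). Its ball-bearing, diameter 16, is centred 50 in from v_mouth, resting 2 lower than a seated journal's top, and blocks the V from above. Angle in rad: 0 at rest, about 0.04 riding on the journal. Going under it and rubbing on takes 3 to 7 N.
- indicator_stand: Dial indicator on a stand, base 50 by 58, post 205 high, dial at 165 high, 85 out to its -y side; origin under the base. Not to be moved.
- tape_dispenser: Blue tape dispenser, 60 by 150 (along y), 92 high, origin under its centre. Not to be moved.

How it is judged:
On the way:
1. home: the roller touches both flanks, under the hold-down, and is pushed against the back stop with 5 N or more (contact force between roller and back_stop above 5 N and contact force between roller and flank_left above 0.3 N and contact force between roller and flank_right above 0.3 N and value of joint hold_down above 0.025 rad), for 0.2 s.
At the end, for the whole second after the job is handed in: The long journal lies in the V touching both flanks, parallel to it within 0.03 rad, under the raised hold-down, its end face within 1.5 mm of the back stop; the roller is at rest and let go (x of roller_nose in the frame of stop_face above -0.0015 m and contact force between roller and flank_left above 0.3 N and contact force between roller and flank_right above 0.3 N and angle between the x axis of roller_center and the x axis of v_mouth, either way round below 0.03 rad and value of joint hold_down above 0.025 rad and linear speed of roller below 0.01 m/s and contact force between roller and the fingers below 0.1 N).
It fails at once if the back stop takes more than 18 N (contact force between roller and back_stop above 18 N).
It fails at once if the spare roller is moved more than 15 mm (distance of spare_roller_center from where it was at the start of the episode above 0.015 m).
It fails at once if the indicator stand is moved more than 15 mm (distance of indicator_stand from where it was at the start of the episode above 0.015 m).
It fails at once if the tape dispenser is moved more than 15 mm (distance of tape_dispenser from where it was at the start of the episode above 0.015 m).
It also fails if it takes over 70 s, if anything falls off the work surface, if the arm or the gripper's body presses on something with over 40 N, if the wrist force passes 120 N, or if a joint passes its speed limit or range.

ROBOT

A 7-joint arm with a two-finger parallel gripper is mounted at the origin on the work surface. World frame = base frame: x ahead of the robot, y to its left, z up, the work surface at z = 0. Lengths are in m, angles in rad, forces in N, time in s.
With the tool pointing down it reaches from about 0.375 to 0.925 m from the base axis. Payload 3.1 kg.
Tool frame: the origin (TCP) lies midway between the tips of the shut fingers; the grasp point (between the pads) lies 19 mm behind it; z points along the fingers, y is the direction in which the jaws open and shut (so a half turn about z gives the same grasp; the last joint's range is limited). The gripper opens to 85 mm and grips with 20 to 120 N. Pads are 22 mm wide; open, the fingers measure 114 mm over their backs; the gripper's body (76 mm by 85 mm) begins 54 mm behind the grasp point. The pads swing forward as they close: fully open they stand 13 mm farther back than shut.
Start: joints at [1.036, 0.383, 0.044, 1.598, -0.018, 1.161, -0.05], TCP at [0.275, -0.589, 0.231] pointing down, gripper open.
Joint ranges: [-2.61, 2.61], [-0.41, 2.15], [-1.48, 1.57], [0, 2.5], [-1.57, 4.71], [0.05, 1.97], [-2.85, 2.85]. Speed limits (rad/s): [2.79, 2.79, 3.14, 3.14, 3.14, 3.14, 3.14].

INTERFACE

Orientations are given as a unit quaternion [x, y, z, w].
In Python, from rig import r, imaging gives the robot as it stands.
- The arm moves only by the tool servo_tool, never from a script. Its argument "rows" is a list of rows, each a list of 3 entries, a list of its own where there are three numbers: the opening, from -1 (shut) to 1 (fully open), then the shift along the tool's x, y, z scaled (see below), then the turn, a rotation vector about the tool's x, y, z scaled (see below). A call has 1 to 12 rows; each row is the pose to reach, as a shift and turn from the pose commanded when the call began, along the tool's axes at that moment, turning the shorter way round; what a row does not reach only later rows make up. The controller multiplies each number of a shift by 20 cm and each number of a turn by 180 degrees. A row lasts 1/10 s, in which the tool goes at most 50 mm and 8.59 degrees, less where a joint would pass 70% of its speed; a pose out of reach is approached as far as the arm can. A call with a number of a shift or a turn outside -1 to 1 is refused whole. A call with a gripper value outside its range is refused whole. The fingers move at their own pace and stop on an object; the grip force is fixed at half the most. Time passes only in rows, so rows that repeat a pose let the fingers close. It gives the time, the measured TCP pose, the force and the opening at its end, in the units of the state.
- r.read_state(): the state, without advancing time (a new reading comes with each control period).
- imaging.grab_frame(name): name is "scene" or "top" or "wrist"; returns the picture (400x640x3 uint8, blue, green, red); there is no depth.
- imaging.get_calibration(name): a dict with "mtx" (3x3 intrinsics, pixels), "extrinsics" (4x4, takes a point from camera to world coordinates). Camera axes: x right, y up, looking along -z (the intrinsics and any distortion apply to the point x, -y, -z); pixel columns grow to the right and rows downward; lengths in m; the calibration is good to about 2 mm. A picture is of the moment at which its call begins: read the wrist's pose just before it. get_calibration takes no time and is no camera call; for the wrist camera it gives the pose at the moment of the call.
- r.close_job(): hands the job in, once; it reports no verdict.
The state is a dict: "time": time; "joint_positions": joint angles; "qvel": joint speeds; "joint_torque": joint torques, N m; "position": TCP position; "orientation": TCP orientation; "wrist_force": force on the tool from outside, world axes, zero at the start; "ft_torque": the same for the moment, N m; "gripper_width": finger opening in m.
Only numpy, scipy, OpenCV 4.12 (cv2) and the standard library are available. Lean on these libraries where they do the work, as an engineer would, in place of code of your own. Each camera call takes 0.05 s, during which the arm holds its last target. There are 200 camera calls.

## Working session

There is one attempt and no reset: what is moved stays moved. The work goes in short steps, Python scripts to look and compute and a tool call to move; the robot and the scene stay as the last step left them, time stands still between calls to the robot, and variables do not carry over. Pictures are saved under pics/ and viewed, about 8 in all and at most 12, crops included, and the job is handed in when it is done.

Besides the shell and the picture viewer there is one more tool, called after ">>>" in YAML: its name, and indented under it one key for each argument. servo_tool: Moves the arm, as the interface text tells. Shifts and turns lie within -1 to 1; 1 stands for 20 cm of shift or 180 degrees of turn. Its arguments: {"type":"object","properties":{"rows":{"type":"array","items":{"type":"array"}}},"required":["rows"]}

```bash
ls; mkdir -p pics; python3 - <<'E'
from rig import r, imaging
import cv2, numpy as np
s=r.read_state()
for k in s: print(k,np.round(s[k],4))
for n in("scene","top"):
    cv2.imwrite(f"pics/{n}0.png",imaging.grab_frame(n)); c=imaging.get_calibration(n); print({k:np.round(v,4).tolist() if not isinstance(v,str) else v for k,v in c.items()})
E
```

```text
pics
time 0.0
joint_positions [ 1.0362  0.3839  0.0438  1.5996 -0.0179  1.1612 -0.0499]
qvel [ 0.0007  0.001   0.0007  0.0021 -0.0004  0.0004  0.0005]
joint_torque [ 7.00000e-04 -4.33457e+01  1.02470e+00 -2.49514e+01  1.06000e-02
  1.15000e-02  0.00000e+00]
position [ 0.2746 -0.5881  0.2298]
orientation [ 9.762e-01  2.167e-01 -4.000e-04 -1.300e-03]
wrist_force [ 0.2379 -0.2186  0.7839]
ft_torque [-0.0105 -0.0216 -0.0665]
gripper_width 0.0855
{'mtx': [[506.9046, 0.0, 317.8713], [0.0, 506.9046, 208.6775], [0.0, 0.0, 1.0]], 'extrinsics': [[0.6955, -0.5494, 0.4631, 1.1744], [0.7185, 0.5373, -0.4417, -0.5627], [-0.0062, 0.6399, 0.7684, 1.0488], [0.0, 0.0, 0.0, 1.0]]}
{'mtx': [[470.2812, 0.0, 312.9394], [0.0, 470.2812, 202.8942], [0.0, 0.0, 1.0]], 'extrinsics': [[0.0275, 0.9899, -0.1389, 0.4617], [-0.9996, 0.0269, -0.0066, -0.0247], [-0.0028, 0.139, 0.9903, 1.1012], [0.0, 0.0, 0.0, 1.0]]}
```

View pics/scene0.png

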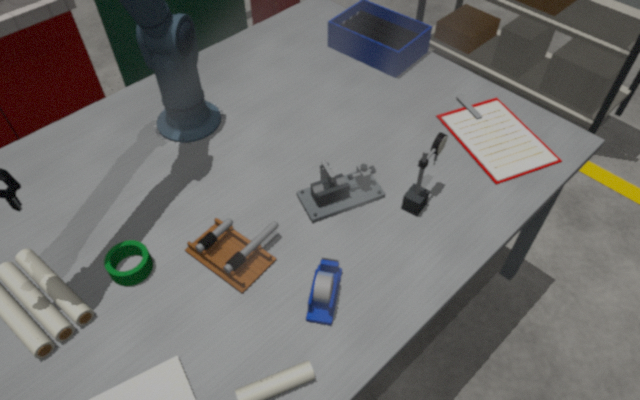

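View pics/top0.png

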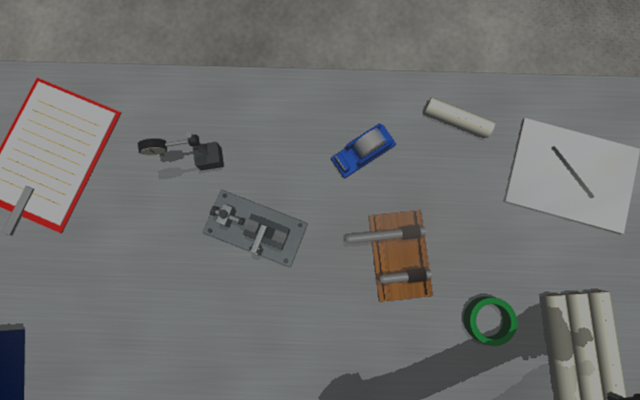

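The top view shows the long-journal roller in the rack at about (385,235), with its journal pointing left (+y). The spare is at (405,276). The gauge is at (255,228), with its mouth facing right towards the rack. The tape is at (364,150) and the indicator at (205,152).

```bash
cat > h.py <<'E'
from rig import r, imaging
import cv2, numpy as np
from scipy.spatial.transform import Rotation as R
def ray(c,uv):
    M=np.array(c["mtx"]);E=np.array(c["extrinsics"])
    uv=np.atleast_2d(np.float64(uv))
    d=np.c_[(uv[:,0]-M[0,2])/M[0,0],-(uv[:,1]-M[1,2])/M[1,1],-np.ones(len(uv))]
    return E[:3,3],d@E[:3,:3].T
def onz(c,uv,z):
    o,d=ray(c,uv); return o+d*((z-o[2])/d[:,2])[:,None]
def proj(c,P):
    M=np.array(c["mtx"]);E=np.array(c["extrinsics"])
    p=(np.atleast_2d(P)-E[:3,3])@E[:3,:3]
    return np.c_[M[0,0]*p[:,0]/-p[:,2]+M[0,2],M[1,1]*p[:,1]/p[:,2]+M[1,2]]
def totool(p,rv=None):
    s=r.read_state();Q=R.from_quat(s["orientation"])
    return Q.inv().apply(np.array(p)-s["position"])/0.2
E
python3 - <<'E'
from h import *
c=imaging.get_calibration("top")
im=cv2.imread("pics/top0.png")
hsv=cv2.cvtColor(im,cv2.COLOR_BGR2HSV)
m=cv2.inRange(hsv,(3,100,40),(20,255,255)); m[:, :330]=0;m[:,450:]=0
m=cv2.morphologyEx(m,cv2.MORPH_CLOSE,np.ones((25,25)))
k=max(cv2.findContours(m,0,2)[0],key=cv2.contourArea)
b=cv2.boxPoints(cv2.minAreaRect(k));print(b,onz(c,b,.02)[:,:2])
print("long roller: nose, sleeve end",onz(c,[[345,238],[424,232],[413,233]],.046))
print("gauge base corners",onz(c,[[222,191],[307,223],[291,266],[204,234]],.016))
print("dial, base, tape",onz(c,[[152,146]],.165),onz(c,[[208,156],[363,150]],.03))
w=imaging.get_calibration("wrist");s=r.read_state();Q=R.from_quat(s["orientation"]);E=np.array(w["extrinsics"])
print("cam in tool",Q.inv().apply(E[:3,3]-s["position"]),Q.inv().as_matrix()@E[:3,:3],w["mtx"])
cr=im[110:310,130:450]
cv2.imwrite("pics/crop.png",cv2.resize(cr,(800,500),interpolation=cv2.INTER_CUBIC))
E
```

```text
[[368.27695 216.21541]
 [421.56924 209.55386]
 [432.3077  295.46155]
 [379.0154  302.12308]] [[ 0.58575699 -0.14616081]
 [ 0.60462867 -0.26929368]
 [ 0.40974009 -0.29262081]
 [ 0.39165446 -0.17252423]]
long roller: nose, sleeve end [[ 0.53223117 -0.09164366  0.046     ]
 [ 0.55053707 -0.2686306   0.046     ]
 [ 0.54761553 -0.24395857  0.046     ]]
gauge base corners [[ 0.63624884  0.19606133  0.016     ]
 [ 0.56654705 -0.00495064  0.016     ]
 [ 0.46686421  0.02874321  0.016     ]
 [ 0.53456385  0.23217417  0.016     ]]
dial, base, tape [[0.70164842 0.31414742 0.165     ]] [[ 0.71581423  0.23040503  0.03      ]
 [ 0.73987846 -0.13097793  0.03      ]]
cam in tool [ 0.08379676 -0.0002906  -0.14296215] [[-8.26554485e-05  9.45141793e-01  3.26660349e-01]
 [ 9.99999588e-01 -2.17033762e-04  8.80985690e-04]
 [ 9.03552719e-04  3.26660288e-01 -9.45141386e-01]] [[287.27766384   0.         319.89984675]
 [  0.         287.27766384 201.53187173]
 [  0.           0.           1.        ]]
```

View pics/crop.png

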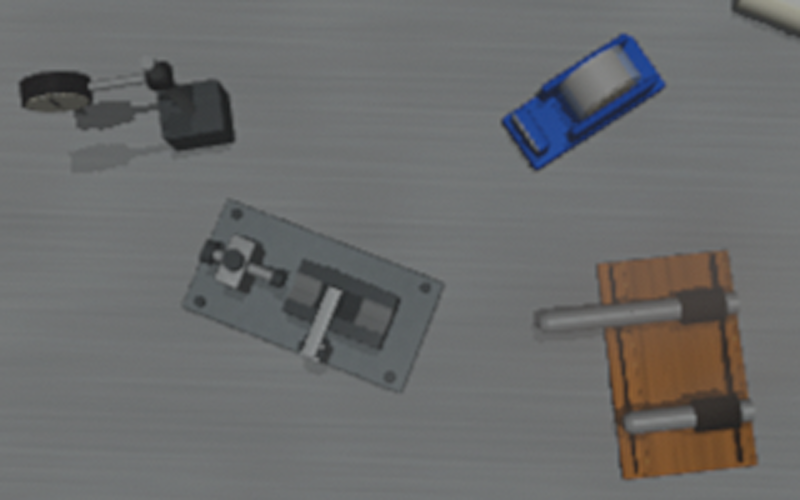

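```bash
cat >> h.py <<'E'
def plan(p,head):
    "shift and turn (scaled) from measured pose to tool-down pose, tool x at world heading head (deg)"
    s=r.read_state();Q=R.from_quat(s["orientation"])
    T=R.from_euler("z",head,degrees=True)*R.from_euler("x",180,degrees=True)
    print("t",round(s["time"],2),"shift",np.round(totool(p),4),"turn",np.round((Q.inv()*T).as_rotvec()/np.pi,4),
      "pos",np.round(s["position"],4),"head",np.round(np.degrees(np.arctan2(*Q.as_matrix()[[1,0],0])),2),"F",np.round(s["wrist_force"],2))
E
python3 -c "
from h import *
plan([.41,-.42,.23],61);plan([.545,-.215,.23],97);print(R.from_quat(r.read_state()['orientation']).as_matrix().round(3))"
```

```text
t 0.1 shift [ 0.9691 -0.4755  0.001 ] turn [-0.0008 -0.0002 -0.1998] pos [ 0.2746 -0.5882  0.23  ] head 25.03 F [-0.84 -0.3   0.62]
t 0.1 shift [ 2.0144 -1.1186  0.0025] turn [-0.0007 -0.0005 -0.3998] pos [ 0.2746 -0.5882  0.23  ] head 25.03 F [-0.84 -0.3   0.62]
[[ 0.906  0.423 -0.001]
 [ 0.423 -0.906  0.002]
 [-0.    -0.002 -1.   ]]
```

>>> servo_tool:
  rows:
    - [1,[0.97,-0.48,0],[0,0,-0.2]]
    - [1,[0.97,-0.48,0],[0,0,-0.2]]
    - [1,[0.97,-0.48,0],[0,0,-0.2]]
    - [1,[0.97,-0.48,0],[0,0,-0.2]]
    - [1,[0.97,-0.48,0],[0,0,-0.2]]

```text
time: 0.6
position: [0.4153, -0.4128, 0.2309]
orientation: [0.858, 0.513, 0.002, -0.001]
wrist_force: [0.0, 0.7, 0.1]
gripper_width: 0.0852
```

```bash
python3 -c "
from h import *
plan([.545,-.215,.23],97)"
```

```text
t 0.6 shift [1.1779 0.1033 0.01  ] turn [ 0.0004 -0.0014 -0.1957] pos [ 0.4153 -0.4128  0.2309] head 61.77 F [0.03 0.67 0.14]
```

>>> servo_tool:
  rows:
    - [1,[0.95,0.08,0],[0,0,-0.2]]
    - [1,[0.95,0.08,0],[0,0,-0.2]]
    - [1,[0.95,0.08,0],[0,0,-0.2]]
    - [1,[0.95,0.08,0],[0,0,-0.2]]
    - [1,[0.95,0.08,0],[0,0,-0.2]]
    - [1,[0.95,0.08,0],[0,0,-0.2]]

```text
time: 1.2
position: [0.5164, -0.2604, 0.2308]
orientation: [0.662, 0.75, -0.0, -0.0]
wrist_force: [0.5, -1.2, 0.1]
gripper_width: 0.0853
```

```bash
python3 -c "
from h import *
import pickle
c=imaging.get_calibration('wrist');im=imaging.grab_frame('wrist');cv2.imwrite('pics/w1.png',im);pickle.dump(c,open('w1.pkl','wb'))
plan([.545,-.215,.23],97)"
```

```text
t 1.25 shift [0.2175 0.1756 0.0032] turn [-0.0005  0.0001 -0.0005] pos [ 0.5154 -0.2624  0.2307] head 96.9 F [ 0.51 -0.37 -0.88]
```

View pics/w1.png

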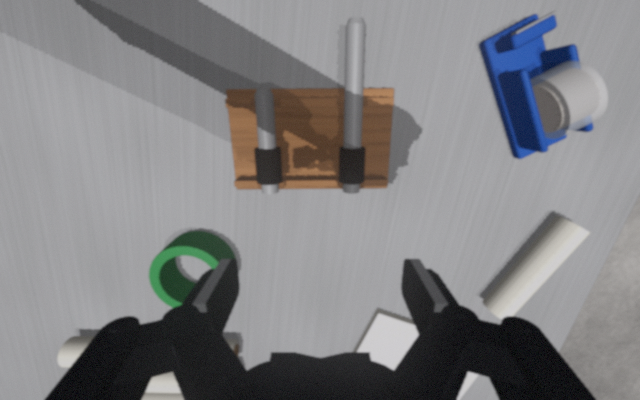

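The wrist view shows the long roller in the right-hand notches, sleeve about (352,166) and nose about (355,19). The spare's sleeve is at (268,166). Next I'll measure the sleeve ends and shaft edges.

```bash
python3 - <<'E'
from h import *
import pickle
c=pickle.load(open('w1.pkl','rb'));im=cv2.imread('pics/w1.png');g=cv2.cvtColor(im,6)
m=(g<50).astype(np.uint8);m[:,:335]=0;m[:,372:]=0;m[:135]=0;m[195:]=0
n,l,st,ce=cv2.connectedComponentsWithStats(m);i=1+np.argmax(st[1:,4]);print(st[i],ce[i])
# axis mid points on the shaft: brightness edges per row
for v in range(30,140,12):
    d=np.diff(cv2.GaussianBlur(g,(3,3),0)[v,335:380].astype(int)); print(v,335+d.argmax()+.5,335+d.argmin()+.5)
print(g[10:30,355],g[140:198,352])
P=onz(c,[ce[i],[355,19]],.046);print("sleeve,nose",P.round(4),np.linalg.norm(P[0]-P[1]),np.degrees(np.arctan2(*(P[1]-P[0])[[1,0]])))
b=st[i];q=onz(c,[[ce[i][0],b[1]],[ce[i][0],b[1]+b[3]]],.058);print(q,np.linalg.norm(q[0]-q[1]))
E
```

```text
[339 147  26  36 837] [351.0525687  164.90919952]
30 365.5 344.5
42 365.5 344.5
54 364.5 344.5
66 364.5 360.5
78 363.5 343.5
90 344.5 360.5
102 377.5 361.5
114 345.5 338.5
126 344.5 338.5
138 344.5 354.5
[158 158 158 157 160 157 155 154 152 150 153 150 158 164 171 172 173 173
 172 174] [113 114 112 109 105  98  90  85  67  53  41  36  34  39  36  34  34  33
  38  40  34  36  36  39  38  38  37  42  40  37  43  41  40  38  39  44
  44  41  46  43  49  41  46  57  84 106 114 114 116 116 117 114 123 140
 157 163 165 165]
sleeve,nose [[ 0.5493 -0.2398  0.046 ]
 [ 0.5299 -0.0947  0.046 ]] 0.14636397302434634 97.62627826698412
[[ 0.54457524 -0.21795255  0.058     ]
 [ 0.55104516 -0.25809759  0.058     ]] 0.04066306230648396
```

```bash
python3 -c "
from h import *
plan([.549,-.239,.11],97.6)"
```

```text
t 1.25 shift [0.0962 0.1819 0.6032] turn [-0.0005  0.0001 -0.0039] pos [ 0.5154 -0.2624  0.2307] head 96.9 F [ 0.51 -0.37 -0.88]
```

>>> servo_tool:
  rows:
    - [1,[0.096,0.182,0.2],[0,0,-0.004]]
    - [1,[0.096,0.182,0.4],[0,0,-0.004]]
    - [1,[0.096,0.182,0.6],[0,0,-0.004]]
    - [1,[0.096,0.182,0.6],[0,0,-0.004]]
    - [1,[0.096,0.182,0.6],[0,0,-0.004]]

```text
time: 1.75
position: [0.5483, -0.2402, 0.1108]
orientation: [0.659, 0.752, -0.001, -0.001]
wrist_force: [0.6, 0.2, 0.7]
gripper_width: 0.0852
```

```bash
python3 -c "
from h import *
plan([.549,-.239,.024],97.6)"
```

```text
t 1.75 shift [0.0054 0.0052 0.4339] turn [-0.0008 -0.     -0.0006] pos [ 0.5483 -0.2402  0.1108] head 97.5 F [0.64 0.22 0.72]
```

>>> servo_tool:
  rows:
    - [1,[0.005,0.005,0.15],[0,0,0]]
    - [1,[0.005,0.005,0.3],[0,0,0]]
    - [1,[0.005,0.005,0.43],[0,0,0]]
    - [1,[0.005,0.005,0.43],[0,0,0]]
    - [-1,[0.005,0.005,0.43],[0,0,0]]
    - [-1,[0.005,0.005,0.43],[0,0,0]]
    - [-1,[0.005,0.005,0.43],[0,0,0]]
    - [-1,[0.005,0.005,0.43],[0,0,0]]
    - [-1,[0.005,0.005,0.43],[0,0,0]]
    - [-1,[0.005,0.005,0.43],[0,0,0]]
    - [-1,[0.005,0.005,0.43],[0,0,0]]
    - [-1,[0.005,0.005,0.43],[0,0,0]]

```text
time: 2.95
position: [0.5505, -0.2378, 0.0273]
orientation: [0.658, 0.753, -0.001, 0.0]
wrist_force: [-4.9, -0.6, 7.1]
gripper_width: 0.0284
```

```bash
python3 -c "
from h import *
plan([.549,-.239,.2],97.6)"
```

```text
t 2.95 shift [-0.006  -0.0092 -0.8635] turn [-0.0004  0.0005  0.0007] pos [ 0.5505 -0.2378  0.0273] head 97.72 F [-4.85 -0.57  7.07]
```

>>> servo_tool:
  rows:
    - [-1,[0,0,-0.05],[0,0,0]]
    - [-1,[0,0,-0.15],[0,0,0]]
    - [-1,[0,0,-0.35],[0,0,0]]
    - [-1,[0,0,-0.6],[0,0,0]]
    - [-1,[0,0,-0.7],[0,0,0]]
    - [-1,[0,0,-0.7],[0,0,0]]
    - [-1,[0,0,-0.7],[0,0,0]]

```text
time: 3.65
position: [0.5504, -0.2366, 0.1652]
orientation: [0.658, 0.753, -0.0, 0.0]
wrist_force: [-0.4, 0.0, -2.8]
gripper_width: 0.0286
```

```bash
python3 -c "
from h import *
plan([.468,-.131,.13],71.2)"
```

```text
t 3.65 shift [ 0.5789 -0.337   0.1759] turn [-0.000e+00  1.000e-04  1.476e-01] pos [ 0.5504 -0.2366  0.1652] head 97.76 F [-0.4   0.04 -2.77]
```

>>> servo_tool:
  rows:
    - [-1,[0.15,-0.1,0.05],[0,0,0.03]]
    - [-1,[0.3,-0.2,0.1],[0,0,0.07]]
    - [-1,[0.45,-0.3,0.15],[0,0,0.11]]
    - [-1,[0.58,-0.337,0.176],[0,0,0.148]]
    - [-1,[0.58,-0.337,0.176],[0,0,0.148]]
    - [-1,[0.58,-0.337,0.176],[0,0,0.148]]
    - [-1,[0.58,-0.337,0.176],[0,0,0.148]]

```text
time: 4.35
position: [0.4682, -0.1318, 0.1293]
orientation: [0.814, 0.581, -0.0, -0.0]
wrist_force: [0.7, -0.6, -1.5]
gripper_width: 0.0279
```

```bash
python3 -c "
from h import *
import pickle
c=imaging.get_calibration('wrist');im=imaging.grab_frame('wrist');cv2.imwrite('pics/w2.png',im);pickle.dump(c,open('w2.pkl','wb'))
plan([.468,-.131,.13],71.2)"
```

```text
t 4.4 shift [ 0.004  -0.0046 -0.0017] turn [-0.0001  0.     -0.0008] pos [ 0.4686 -0.1321  0.1297] head 71.05 F [-0.17 -0.   -1.51]
```

View pics/w2.png

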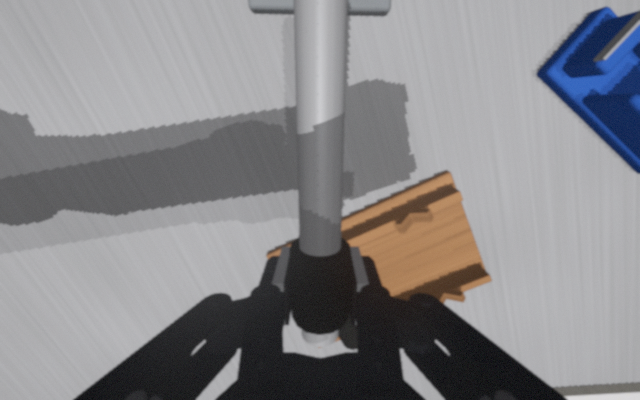

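The journal fills the middle of the view and the gauge's front edge shows only at the top, near (320,5). I'll go higher and offset sideways so the wrist camera sees the gauge clear of the journal.

```bash
python3 -c "
from h import *
plan([.450,.001,.25],71.2)"
```

```text
t 4.4 shift [ 0.5989 -0.3043 -0.6017] turn [-0.0001  0.     -0.0008] pos [ 0.4686 -0.1321  0.1297] head 71.05 F [-0.17 -0.   -1.51]
```

>>> servo_tool:
  rows:
    - [-1,[0.1,-0.1,-0.2],[0,0,0]]
    - [-1,[0.3,-0.2,-0.4],[0,0,0]]
    - [-1,[0.45,-0.3,-0.6],[0,0,0]]
    - [-1,[0.6,-0.3,-0.6],[0,0,0]]
    - [-1,[0.6,-0.3,-0.6],[0,0,0]]
    - [-1,[0.6,-0.3,-0.6],[0,0,0]]
    - [-1,[0.6,-0.3,-0.6],[0,0,0]]

```text
time: 5.1
position: [0.4502, 0.0004, 0.2494]
orientation: [0.814, 0.581, -0.001, -0.0]
wrist_force: [0.3, -0.8, -2.7]
gripper_width: 0.0282
```

```bash
python3 -c "
from h import *
import pickle
c=imaging.get_calibration('wrist');im=imaging.grab_frame('wrist');cv2.imwrite('pics/w3.png',im);pickle.dump(c,open('w3.pkl','wb'))
plan([.468,-.131,.13],71.2)"
```

```text
t 5.15 shift [-0.5902  0.3001  0.5958] turn [-0.0006  0.0002 -0.0014] pos [4.500e-01 2.000e-04 2.492e-01] head 70.94 F [ 0.7  -0.01 -3.33]
```

View pics/w3.png

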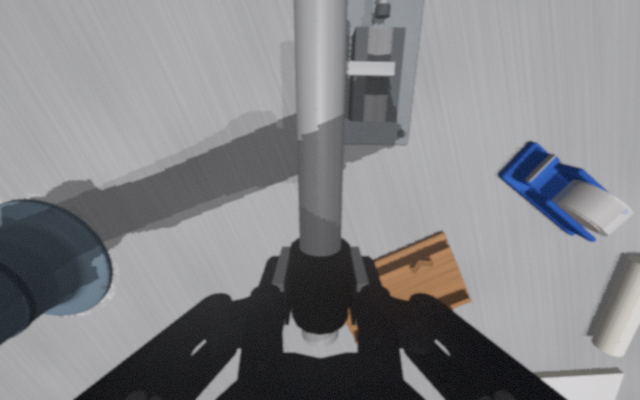

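The wrist view shows the V-block's mouth face near (375,122), the hold-down arm at (370,68) and the spindle end near (381,8). I'll enlarge that area.

```bash
python3 -c "
from h import *
im=cv2.imread('pics/w3.png')[0:150,335:435];im=cv2.convertScaleAbs(im,alpha=1.3)
cv2.imwrite('pics/c3.png',cv2.resize(im,(400,600),interpolation=cv2.INTER_CUBIC))"
```

```text
(no output)
```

View pics/c3.png

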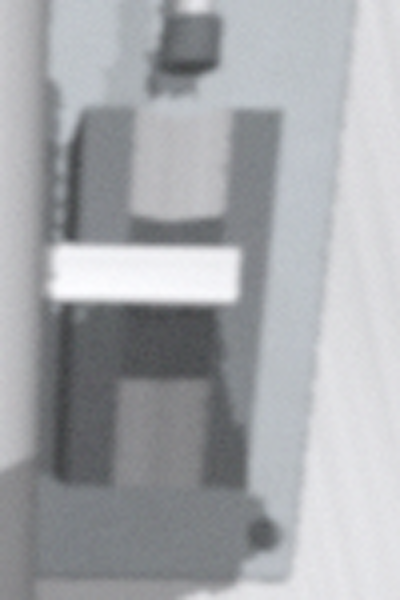

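```bash
python3 - <<'E'
from h import *
import pickle
c=pickle.load(open('w3.pkl','rb'))
f=lambda p,z:onz(c,np.array(p)/4+[335,0],z)
P=f([[111,485],[203,485],[133,108],[236,108],[60,485],[246,485],[85,108],[281,108]],.062)
print(P.round(4)); 
M=(P[0::2]+P[1::2])/2; print("mid V front/back, block front/back",M.round(4))
print([np.linalg.norm(P[i]-P[i+1]).round(4) for i in(0,2,4,6)],np.linalg.norm(M[0]-M[1]))
for a,b in((0,1),(2,3)): print("head",np.degrees(np.arctan2(*(M[b]-M[a])[[1,0]])))
B=f([[292,578],[355,0]],.016);print("base edge head",np.degrees(np.arctan2(*(B[1]-B[0])[[1,0]])))
a=(M[1]-M[0])/np.linalg.norm(M[1]-M[0])
for z,v in((.0715,66),(.0715,75),(.064,75)): print("stop in",(f([[190,v]],z)[0]-M[0])@a)
# held roller
g=cv2.cvtColor(cv2.imread('pics/w3.png'),6)
s=r.read_state();Q=R.from_quat(s["orientation"]);print("tool x head",np.degrees(np.arctan2(*Q.as_matrix()[[1,0],0])))
for v in(10,60,100,150,190,230):
    d=np.diff(cv2.GaussianBlur(g,(3,3),0)[v,280:360].astype(int)); print(v,280+d.argmax()+.5,280+d.argmin()+.5)
# expected image of tool x axis line at grasp height
for dx in(.03,.06,.09,.12): print(dx,proj(c,s["position"]+Q.apply([dx,0,-.019])).round(1))
E
```

```text
[[0.5152 0.046  0.062 ]
 [0.5393 0.0377 0.062 ]
 [0.546  0.1321 0.062 ]
 [0.5704 0.1237 0.062 ]
 [0.5018 0.0506 0.062 ]
 [0.5505 0.0339 0.062 ]
 [0.5346 0.136  0.062 ]
 [0.5811 0.12   0.062 ]]
mid V front/back, block front/back [[0.5272 0.0419 0.062 ]
 [0.5582 0.1279 0.062 ]
 [0.5262 0.0422 0.062 ]
 [0.5578 0.128  0.062 ]]
[np.float64(0.0255), np.float64(0.0259), np.float64(0.0515), np.float64(0.0492)] 0.09140716452087942
head 70.19045083981386
head 69.73157490305991
base edge head 70.41352227034902
stop in 0.09820635289792048
stop in 0.09632305675075739
stop in 0.09812828814505067
tool x head 70.9398585284674
10 346.5 293.5
60 347.5 294.5
100 352.5 343.5
150 343.5 338.5
190 341.5 297.5
230 340.5 298.5
0.03 [[321.  224.8]]
0.06 [[321.1 161.6]]
0.09 [[321.3  87.7]]
0.12 [[3.214e+02 2.000e-01]]
```

```bash
python3 -c "
from h import *
plan([.485,-.0757,.12],70.3)"
```

```text
t 5.15 shift [-0.3011  0.2903  0.6456] turn [-0.0006  0.0002  0.0036] pos [4.500e-01 2.000e-04 2.492e-01] head 70.94 F [ 0.7  -0.01 -3.33]
```

>>> servo_tool:
  rows:
    - [-1,[-0.15,0.1,0],[0,0,0.0036]]
    - [-1,[-0.3,0.2,0.1],[0,0,0.0036]]
    - [-1,[-0.3,0.29,0.25],[0,0,0.0036]]
    - [-1,[-0.3,0.29,0.45],[0,0,0.0036]]
    - [-1,[-0.3,0.29,0.6],[0,0,0.0036]]
    - [-1,[-0.3,0.29,0.645],[0,0,0.0036]]
    - [-1,[-0.3,0.29,0.645],[0,0,0.0036]]
    - [-1,[-0.3,0.29,0.645],[0,0,0.0036]]
    - [-1,[-0.3,0.29,0.645],[0,0,0.0036]]

```text
time: 6.05
position: [0.4878, -0.0739, 0.123]
orientation: [0.817, 0.577, 0.001, 0.001]
wrist_force: [0.8, 0.1, -2.0]
gripper_width: 0.0284
```

```bash
python3 -c "
from h import *
plan([.485,-.0757,.052],70.3)
im=imaging.grab_frame('top')[140:290,180:360];a=cv2.resize(im,(720,600),interpolation=cv2.INTER_CUBIC)
cv2.imwrite('pics/t4.png',a)
c=imaging.get_calibration('top');s=r.read_state();Q=R.from_quat(s['orientation'])
print(proj(c,s['position']+Q.apply([[.0,0,-.019],[.145,0,-.019]])), ((proj(c,[[.527,.042,.062],[.558,.128,.062]])-[180,140])*4))"
```

```text
t 6.05 shift [-0.0135 -0.0115  0.3552] turn [ 0.0013 -0.0002  0.0008] pos [ 0.4878 -0.0739  0.123 ] head 70.44 F [ 0.84  0.09 -1.98]
[[338.83098262 256.70115056]
 [272.41173678 230.96528822]] [[419.624351   392.96660946]
 [266.70702688 332.81694624]]
```

View pics/t4.png

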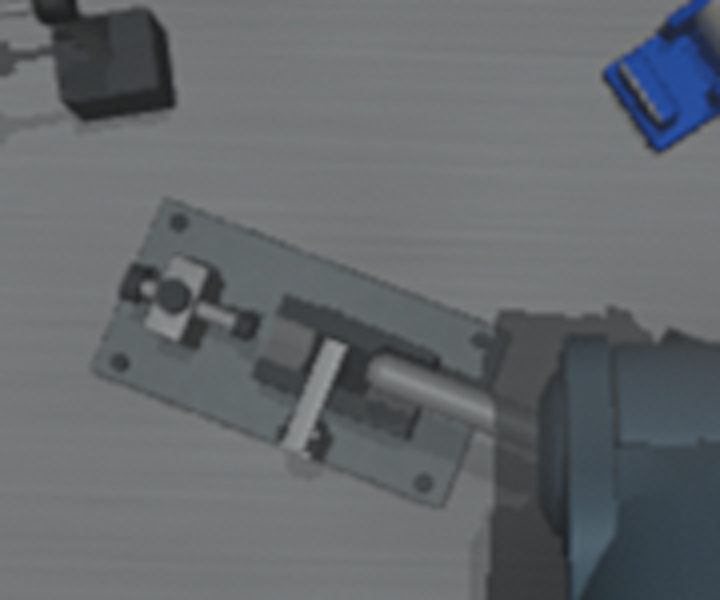

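The top view shows the journal lined up with the V. Its tip at crop (372,370) is short of the hold-down arm, and the remaining 2 mm sideways offset matches the planned correction. Lowering now.

>>> servo_tool:
  rows:
    - [-1,[-0.013,-0.0115,0.1],[0.001,0,0.001]]
    - [-1,[-0.013,-0.0115,0.2],[0.001,0,0.001]]
    - [-1,[-0.013,-0.0115,0.28],[0.001,0,0.001]]
    - [-1,[-0.013,-0.0115,0.34],[0.001,0,0.001]]
    - [-1,[-0.013,-0.0115,0.34],[0.001,0,0.001]]
    - [-1,[-0.013,-0.0115,0.34],[0.001,0,0.001]]

```text
time: 6.7
position: [0.4836, -0.0752, 0.0538]
orientation: [0.818, 0.576, -0.0, -0.001]
wrist_force: [0.6, -0.6, -1.6]
gripper_width: 0.0284
```

```bash
python3 -c "
from h import *
plan([.485,-.0757,.0453],70.3);print(r.read_state()['ft_torque'])"
```

```text
t 6.7 shift [-0.0001  0.0074  0.0424] turn [-0.0006 -0.0001 -0.0001] pos [ 0.4836 -0.0752  0.0538] head 70.29 F [ 0.59 -0.65 -1.55]
[-0.07358425  0.00511849  0.01108125]
```

>>> servo_tool:
  rows:
    - [-1,[0,0.006,0.015],[0,0,0]]
    - [-1,[0,0.006,0.025],[0,0,0]]
    - [-1,[0,0.006,0.035],[0,0,0]]
    - [-1,[0,0.006,0.045],[0,0,0]]
    - [-1,[0,0.006,0.045],[0,0,0]]
    - [-1,[0,0.006,0.045],[0,0,0]]

```text
time: 7.3
position: [0.4847, -0.0758, 0.0444]
orientation: [0.818, 0.575, -0.0, -0.001]
wrist_force: [0.8, -0.6, -0.2]
gripper_width: 0.0284
```

```bash
python3 -c "
from h import *
plan([.485,-.0757,.0453],70.3);print(r.read_state()['ft_torque'])"
```

```text
t 7.3 shift [ 0.0008  0.0013 -0.0044] turn [-0.0006 -0.0001 -0.0003] pos [ 0.4847 -0.0758  0.0444] head 70.25 F [ 0.84 -0.57 -0.2 ]
[-0.0242047  -0.17928475 -0.1053643 ]
```

>>> servo_tool:
  rows:
    - [-1,[0,0,0.005],[0,0,0]]
    - [-1,[0,0,0.01],[0,0,0]]
    - [-1,[0,0,0.015],[0,0,0]]
    - [-1,[0,0,0.015],[0,0,0]]
    - [-1,[0,0,0.015],[0,0,0]]

```text
time: 7.8
position: [0.4846, -0.0758, 0.0414]
orientation: [0.818, 0.575, -0.0, -0.001]
wrist_force: [1.9, -1.3, 2.1]
gripper_width: 0.0284
```

```bash
python3 -c "
from h import *
plan([.485,-.0757,.0453],70.3);print(r.read_state()['ft_torque'])
c=imaging.get_calibration('wrist');cv2.imwrite('pics/w5.png',imaging.grab_frame('wrist'))"
```

```text
t 7.8 shift [ 0.0009  0.0016 -0.0195] turn [-0.0006 -0.0001 -0.0003] pos [ 0.4846 -0.0758  0.0414] head 70.25 F [ 1.9  -1.3   2.12]
[ 0.06316302 -0.34457397 -0.18208003]
```

View pics/w5.png

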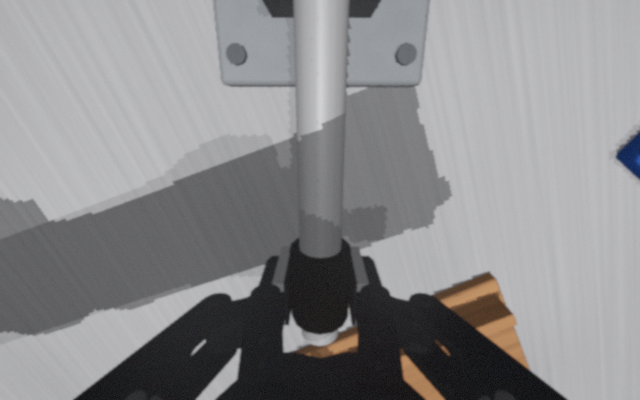

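The base screws at (237,54) and (406,54) have their midpoint at column 321.5. The journal's midline is at about 320, so the V lies about 0.7 mm to tool +y. Forces show the journal end is in contact. I'll ease up 3 mm, shift 0.8 mm sideways and start pushing in.

>>> servo_tool:
  rows:
    - [-1,[0,0.004,-0.015],[0,0,0]]
    - [-1,[0.02,0.004,-0.015],[0,0,0]]
    - [-1,[0.04,0.004,-0.015],[0,0,0]]
    - [-1,[0.06,0.004,-0.015],[0,0,0]]
    - [-1,[0.08,0.004,-0.015],[0,0,0]]
    - [-1,[0.08,0.004,-0.015],[0,0,0]]
    - [-1,[0.08,0.004,-0.015],[0,0,0]]

```text
time: 8.55
position: [0.4906, -0.0597, 0.0441]
orientation: [0.817, 0.576, -0.0, -0.001]
wrist_force: [1.8, 0.0, 0.1]
gripper_width: 0.0282
```

```bash
cat >> h.py <<'E'
def st():
    s=r.read_state();a=np.array([.337,.9415]);l=np.array([.9415,-.337]);p=s["position"]
    Fw=s["wrist_force"];Q=R.from_quat(s["orientation"]);X=Q.apply([1,0,0])
    d=p[:2]-[.527,.042]
    print("t %.2f nose_in %.1f lat %.1f z %.1f mm | Fax %.2f Flat %.2f Fz %.2f | head %.2f pitch %.2f"%(s["time"],1e3*(d@a)+145,1e3*(d@l),1e3*p[2],Fw[:2]@a,Fw[:2]@l,Fw[2],np.degrees(np.arctan2(X[1],X[0])),np.degrees(np.arcsin(X[2]))),"T",np.round(s["ft_torque"],2))
E
python3 -c "
from h import *
st()"
```

```text
t 8.55 nose_in 37.0 lat 0.0 z 44.1 mm | Fax 0.63 Flat 1.68 Fz 0.08 | head 70.34 pitch 0.07 T [ 0.16 -0.34 -0.15]
```

>>> servo_tool:
  rows:
    - [-1,[0.01,0.004,0],[0,0,0]]
    - [-1,[0.02,0.004,0],[0,0,0]]
    - [-1,[0.03,0.004,0],[0,0,0]]
    - [-1,[0.04,0.004,0],[0,0,0]]
    - [-1,[0.05,0.004,0],[0,0,0]]
    - [-1,[0.05,0.004,0],[0,0,0]]

```text
time: 9.15
position: [0.494, -0.0511, 0.0439]
orientation: [0.817, 0.576, -0.001, -0.002]
wrist_force: [-0.4, -0.2, 1.1]
gripper_width: 0.0284
```

```bash
python3 -c "
from h import *
st()"
```

```text
t 9.15 nose_in 46.2 lat 0.3 z 43.9 mm | Fax -0.33 Flat -0.32 Fz 1.07 | head 70.33 pitch 0.01 T [0.08 0.12 0.04]
```

>>> servo_tool:
  rows:
    - [-1,[0.01,0,0],[0,0,0]]
    - [-1,[0.02,0,0],[0,0,0]]
    - [-1,[0.03,0,0],[0,0,0]]
    - [-1,[0.04,0,0],[0,0,0]]
    - [-1,[0.05,0,0],[0,0,0]]
    - [-1,[0.05,0,0],[0,0,0]]

```text
time: 9.75
position: [0.4963, -0.0444, 0.0438]
orientation: [0.818, 0.575, -0.003, -0.001]
wrist_force: [-3.5, -5.8, 3.0]
gripper_width: 0.0284
```

```bash
python3 -c "
from h import *
st()"
```

```text
t 9.75 nose_in 53.3 lat 0.2 z 43.8 mm | Fax -6.61 Flat -1.32 Fz 3.02 | head 70.22 pitch -0.21 T [-0.85  0.55  0.11]
```

>>> servo_tool:
  rows:
    - [-1,[0.01,0,0],[0,0,0]]
    - [-1,[0.02,0,0],[0,0,0]]
    - [-1,[0.03,0,0],[0,0,0]]
    - [-1,[0.04,0,0],[0,0,0]]
    - [-1,[0.05,0,0],[0,0,0]]
    - [-1,[0.05,0,0],[0,0,0]]

```text
time: 10.35
position: [0.4998, -0.035, 0.044]
orientation: [0.818, 0.575, -0.003, -0.001]
wrist_force: [-4.3, -4.7, 3.5]
gripper_width: 0.0287
```

```bash
python3 -c "
from h import *
st()"
```

```text
t 10.35 nose_in 63.3 lat 0.3 z 44.0 mm | Fax -5.88 Flat -2.45 Fz 3.51 | head 70.22 pitch -0.21 T [-0.8   0.65  0.13]
```

>>> servo_tool:
  rows:
    - [-1,[0.015,-0.003,-0.003],[0,0,0]]
    - [-1,[0.03,-0.003,-0.005],[0,0,0]]
    - [-1,[0.045,-0.003,-0.005],[0,0,0]]
    - [-1,[0.06,-0.003,-0.005],[0,0,0]]
    - [-1,[0.075,-0.003,-0.005],[0,0,0]]
    - [-1,[0.09,-0.003,-0.005],[0,0,0]]
    - [-1,[0.09,-0.003,-0.005],[0,0,0]]

```text
time: 11.05
position: [0.5061, -0.0172, 0.0451]
orientation: [0.818, 0.575, -0.002, -0.001]
wrist_force: [-2.7, -4.1, 2.8]
gripper_width: 0.0283
```

```bash
python3 -c "
from h import *
st()"
```

```text
t 11.05 nose_in 82.3 lat 0.3 z 45.1 mm | Fax -4.83 Flat -1.19 Fz 2.82 | head 70.23 pitch -0.13 T [-0.79  0.42  0.04]
```

>>> servo_tool:
  rows:
    - [-1,[0.01,-0.001,0],[0,0,0]]
    - [-1,[0.02,-0.001,0],[0,0,0]]
    - [-1,[0.025,-0.001,0],[0,0,0]]
    - [-1,[0.03,-0.001,0],[0,0,0]]
    - [-1,[0.035,-0.001,0],[0,0,0]]
    - [-1,[0.035,-0.001,0],[0,0,0]]

```text
time: 11.65
position: [0.5084, -0.0109, 0.0451]
orientation: [0.818, 0.575, -0.002, -0.001]
wrist_force: [-1.8, -4.8, 3.7]
gripper_width: 0.0284
```

```bash
python3 -c "
from h import *
st()"
```

```text
t 11.65 nose_in 88.9 lat 0.3 z 45.1 mm | Fax -5.08 Flat -0.07 Fz 3.71 | head 70.20 pitch -0.14 T [-1.    0.42  0.05]
```

Drag is steady at about 5 N. I'll approach the stop in 0.6 mm rows and check often.

>>> servo_tool:
  rows:
    - [-1,[0.004,0,0],[0,0,0]]
    - [-1,[0.008,0,0],[0,0,0]]
    - [-1,[0.012,0,0],[0,0,0]]
    - [-1,[0.016,0,0],[0,0,0]]
    - [-1,[0.02,0,0],[0,0,0]]
    - [-1,[0.02,0,0],[0,0,0]]

```text
time: 12.25
position: [0.5097, -0.0073, 0.0452]
orientation: [0.818, 0.575, -0.002, -0.001]
wrist_force: [-2.4, -5.1, 4.0]
gripper_width: 0.0286
```

```bash
python3 -c "
from h import *
st()"
```

```text
t 12.25 nose_in 92.7 lat 0.3 z 45.2 mm | Fax -5.66 Flat -0.54 Fz 3.97 | head 70.19 pitch -0.15 T [-0.98  0.44  0.03]
```

>>> servo_tool:
  rows:
    - [-1,[0.004,0,0],[0,0,0]]
    - [-1,[0.008,0,0],[0,0,0]]
    - [-1,[0.012,0,0],[0,0,0]]
    - [-1,[0.015,0,0],[0,0,0]]
    - [-1,[0.015,0,0],[0,0,0]]

```text
time: 12.75
position: [0.5107, -0.0046, 0.0452]
orientation: [0.818, 0.575, -0.002, -0.001]
wrist_force: [-2.0, -5.5, 4.1]
gripper_width: 0.0284
```

```bash
python3 -c "
from h import *
st()"
```

```text
t 12.75 nose_in 95.6 lat 0.3 z 45.2 mm | Fax -5.88 Flat -0.05 Fz 4.07 | head 70.19 pitch -0.16 T [-1.06  0.47  0.05]
```

>>> servo_tool:
  rows:
    - [-1,[0.004,0,0],[0,0,0]]
    - [-1,[0.008,0,0],[0,0,0]]
    - [-1,[0.012,0,0],[0,0,0]]
    - [-1,[0.015,0,0],[0,0,0]]
    - [-1,[0.015,0,0],[0,0,0]]

```text
time: 13.25
position: [0.5116, -0.0019, 0.0452]
orientation: [0.818, 0.575, -0.002, -0.001]
wrist_force: [-2.3, -5.4, 4.6]
gripper_width: 0.0282
```

```bash
python3 -c "
from h import *
st()"
```

```text
t 13.25 nose_in 98.5 lat 0.3 z 45.2 mm | Fax -5.91 Flat -0.35 Fz 4.60 | head 70.19 pitch -0.17 T [-1.03  0.5   0.1 ]
```

>>> servo_tool:
  rows:
    - [-1,[0.004,0,-0.002],[0,0,0]]
    - [-1,[0.008,0,-0.004],[0,0,0]]
    - [-1,[0.012,0,-0.005],[0,0,0]]
    - [-1,[0.015,0,-0.005],[0,0,0]]
    - [-1,[0.015,0,-0.005],[0,0,0]]

```text
time: 13.75
position: [0.512, -0.0004, 0.0455]
orientation: [0.818, 0.575, -0.003, -0.0]
wrist_force: [-1.9, -7.2, 0.8]
gripper_width: 0.0285
```

```bash
python3 -c "
from h import *
st()"
```

```text
t 13.75 nose_in 100.0 lat 0.2 z 45.5 mm | Fax -7.39 Flat 0.64 Fz 0.82 | head 70.16 pitch -0.28 T [-1.53  0.33  0.05]
```

>>> servo_tool:
  rows:
    - [-1,[0.002,0,0],[0,0,0]]
    - [-1,[0.004,0,0],[0,0,0]]
    - [-1,[0.006,0,0],[0,0,0]]
    - [-1,[0.006,0,0],[0,0,0]]

```text
time: 14.15
position: [0.512, -0.0004, 0.0455]
orientation: [0.818, 0.575, -0.004, -0.0]
wrist_force: [-2.3, -9.1, 2.0]
gripper_width: 0.0282
```

```bash
python3 -c "
from h import *
st()"
```

```text
t 14.15 nose_in 100.0 lat 0.2 z 45.5 mm | Fax -9.36 Flat 0.86 Fz 2.05 | head 70.14 pitch -0.37 T [-1.86  0.52  0.08]
```

The stop is at about 100 mm in: position stays put while force rises 1.6 N/mm. With drag of about 5.5 N, I'll lean to about 15.5 N total and hold.

>>> servo_tool:
  rows:
    - [-1,[0.004,0,0],[0,0,0]]
    - [-1,[0.008,0,0],[0,0,0]]
    - [-1,[0.012,0,0],[0,0,0]]
    - [-1,[0.015,0,0],[0,0,0]]
    - [-1,[0.018,0,0],[0,0,0]]
    - [-1,[0.018,0,0],[0,0,0]]
    - [-1,[0.018,0,0],[0,0,0]]
    - [-1,[0.018,0,0],[0,0,0]]
    - [-1,[0.018,0,0],[0,0,0]]
    - [-1,[0.018,0,0],[0,0,0]]
    - [-1,[0.018,0,0],[0,0,0]]

```text
time: 15.25
position: [0.512, -0.0004, 0.0454]
orientation: [0.819, 0.574, -0.006, 0.001]
wrist_force: [-4.8, -14.9, 5.6]
gripper_width: 0.0287
```

```bash
python3 -c "
from h import *
st()"
```

```text
t 15.25 nose_in 100.0 lat 0.1 z 45.4 mm | Fax -15.67 Flat 0.50 Fz 5.58 | head 70.05 pitch -0.66 T [-2.75  0.92  0.25]
```

>>> servo_tool:
  rows:
    - [-1,[-0.01,0,0],[0,0,0]]
    - [-1,[-0.02,0,0],[0,0,0]]
    - [-1,[-0.03,0,0],[0,0,0]]
    - [-1,[-0.035,0,0],[0,0,0]]
    - [-1,[-0.035,0,0],[0,0,0]]

```text
time: 15.75
position: [0.512, -0.0004, 0.0456]
orientation: [0.818, 0.575, -0.002, -0.001]
wrist_force: [0.4, -5.7, -2.2]
gripper_width: 0.0284
```

```bash
python3 -c "
from h import *
st()"
```

```text
t 15.75 nose_in 100.0 lat 0.2 z 45.6 mm | Fax -5.26 Flat 2.28 Fz -2.23 | head 70.20 pitch -0.09 T [-1.25  0.1  -0.12]
```

>>> servo_tool:
  rows:
    - [-1,[0,0.005,0],[0,0,0]]
    - [-1,[0,0.005,0],[0,0,0]]
    - [0.0,[0,0.005,0],[0,0,0]]
    - [0.5,[0,0.005,0],[0,0,0]]
    - [1,[0,0.005,0],[0,0,0]]
    - [1,[0,0.005,0],[0,0,0]]
    - [1,[0,0.005,0],[0,0,0]]
    - [1,[0,0.005,0],[0,0,0]]
    - [1,[0,0.005,0],[0,0,0]]

```text
time: 16.65
position: [0.5133, 0.0009, 0.0461]
orientation: [0.818, 0.576, -0.001, -0.001]
wrist_force: [-0.3, -0.3, 0.1]
gripper_width: 0.0849
```

```bash
python3 -c "
from h import *
st();print(r.read_state()['gripper_width'])"
```

```text
t 16.65 nose_in 101.7 lat 1.0 z 46.1 mm | Fax -0.39 Flat -0.21 Fz 0.06 | head 70.28 pitch 0.01 T [-0.02  0.04  0.  ]
0.08492038980846799
```

Released, with no force left on the tool. Lifting straight up, then checking.

>>> servo_tool:
  rows:
    - [1,[0,0,-0.1],[0,0,0]]
    - [1,[0,0,-0.3],[0,0,0]]
    - [1,[0,0,-0.5],[0,0,0]]
    - [1,[-0.1,0,-0.75],[0,0,0]]
    - [1,[-0.3,0,-0.95],[0,0,0]]
    - [1,[-0.3,0,-0.95],[0,0,0]]
    - [1,[-0.3,0,-0.95],[0,0,0]]

```text
time: 17.35
position: [0.4944, -0.0579, 0.2378]
orientation: [0.819, 0.574, 0.0, 0.0]
wrist_force: [-0.1, 0.8, 0.2]
gripper_width: 0.0854
```

```bash
python3 -c "
from h import *
st()
im=imaging.grab_frame('wrist');cv2.imwrite('pics/w6.png',im[:220,200:440]);cv2.imwrite('pics/w6.png',cv2.resize(im[0:200,220:420],(600,600),interpolation=cv2.INTER_CUBIC))"
```

```text
t 17.35 nose_in 40.0 lat 2.9 z 237.8 mm | Fax 0.70 Flat -0.33 Fz 0.17 | head 70.04 pitch 0.01 T [-0.03 -0.03  0.01]
```

View pics/w6.png

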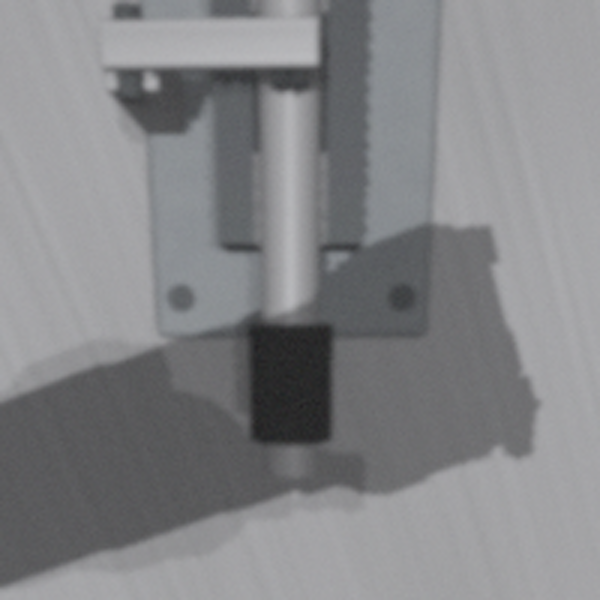

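The roller lies centred in the V: shaft at crop column 290, base screws at 181 and 402. The hold-down crosses the shaft at row 42. One last look at the nose against the stop.

>>> servo_tool:
  rows:
    - [1,[0.15,0,0],[0,0,0]]
    - [1,[0.3,0,0],[0,0,0]]
    - [1,[0.45,0,0],[0,0,0]]
    - [1,[0.45,0,0],[0,0,0]]
    - [1,[0.45,0,0],[0,0,0]]
    - [1,[0.45,0,0],[0,0,0]]

```text
time: 18.0
position: [0.5228, 0.0287, 0.2343]
orientation: [0.818, 0.576, -0.002, -0.002]
wrist_force: [0.2, 0.2, 0.7]
gripper_width: 0.0854
```

```bash
python3 -c "
from h import *
st()
c=imaging.get_calibration('wrist');im=imaging.grab_frame('wrist');cv2.imwrite('pics/w7.png',cv2.resize(cv2.convertScaleAbs(im[0:240,240:400],alpha=1.2),(400,600),interpolation=cv2.INTER_CUBIC))
a=np.array([.337,.9415,0])
g=cv2.cvtColor(im,6)
k=(g<55).astype(np.uint8);k[:,:285]=0;k[:,350:]=0;k[260:]=0
n,l,s,ce=cv2.connectedComponentsWithStats(k);
for i in range(1,n):
  if s[i,4]>100: print(s[i],ce[i],onz(c,ce[i],.07)[0], 'in',(onz(c,ce[i],.07)[0]-[.527,.042,0])@a)"
```

```text
t 18.00 nose_in 131.0 lat 0.5 z 234.3 mm | Fax 0.24 Flat 0.10 Fz 0.73 | head 70.30 pitch -0.08 T [ 0.01 -0.03  0.  ]
[310 192  23  34 480] [320.47708333 206.53541667] [0.5122742  0.00263376 0.07      ] in -0.042025909102046725
```

View pics/w7.png

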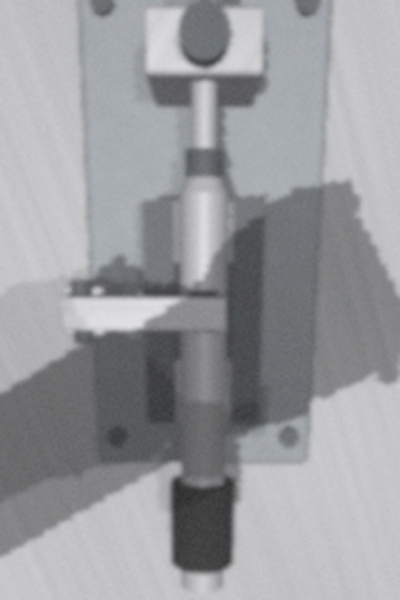

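The tapered nose meets the dark anvil at crop (205,175) with no visible gap. The hold-down rides on the journal and the shaft is straight along the V. Handing in.

```bash
python3 -c "
from h import *
print(r.close_job())"
```

```text
the job is handed in; nothing more can be done
None
```

I took the long-journal roller from the rack, laid it in the V and pushed it under the hold-down until it reached the back stop. I then let go, backed away and handed the job in at about 18 s. The system gave no verdict.

- **Drag and stop:** the hold-down dragged at 5 to 6 N. The stop is about 100 mm in from the mouth; there the roller stopped moving while the push force kept rising.
- **Steady push:** I held a total push of about 15.7 N for just over half a second. Taking off the drag leaves about 10 N on the stop. That is an estimate, because the stop force can't be read directly.
- **Release:** I eased the push to about 5 N before opening the fingers. The roller had not moved, and the tool then read no force beyond noise.
- **Last pictures:** the nose is against the stop with no visible gap, and the shaft lies straight and centred in the V under the hold-down arm. I did not measure flank contact or the hold-down angle.
- **Disagreement:** my sight estimate of the stop was 96 to 98 mm, against 100 mm by feel, which is about what the calibration error allows.
- **Other objects:** I touched nothing else on purpose, but I did not re-measure the spare roller, indicator stand or tape dispenser at the end.

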